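Open the bench dust extractor's filter cover

ROBOT

A 6-joint arm with a two-finger parallel gripper is mounted at the origin on the work surface. World frame = base frame: x ahead of the robot, y to its left, z up, the work surface at z = 0. Lengths are in m, angles in degrees, forces in N, time in s.
With the tool pointing down it reaches from about 0.35 to 0.875 m from the base axis. Payload 4.2 kg.
Tool frame: the origin (TCP) lies on the centre line of the jaws, within the pads' length; the fingertips stand 25 mm ahead of it and the grasp point (between the pads) lies 6 mm ahead of it (finger_overhang is the distance from the TCP to the fingertips, in m); z points along the fingers, y is the line along which they close (so a half turn about z gives the same grasp; the last joint's range is limited). The gripper opens to 87 mm and grips with 3 to 60 N. Pads are 19 mm wide; open, the fingers measure 117 mm over their backs; the gripper's body (75 mm by 190 mm) begins 51 mm behind the grasp point.
Start: joints at [89.473, 22.042, 0.453, 0, -68.411, -14.817], TCP at [0.165, 0.603, 0.248] pointing down, gripper open.
Joint ranges: [-179.83, 179.83], [-69.29, 118.12], [-61.27, 80.66], [-181.25, 117.63], [-171.15, -9.14], [-177.46, 177.46]. Speed limits (degrees/s): [159.86, 159.86, 180, 180, 180, 180].

INTERFACE

Orientations are given as a 3x3 rotation matrix whose columns are the frame's x, y, z axes.
In Python, from station import sense, capture, finish_job, spot_in, tip_of, finger_overhang gives the robot as it stands. The module is installed in compiled form; this text tells all that it offers.
- The arm moves only by the tool servo_tool, never from a script. Its arguments are lists of equal length, an entry for each row: "slide": the shift along the tool's x, y, z in m, a list of three; "spin": the turn about the tool's z in degrees; "grip": the closure, from 0 (fully open) to 1 (shut). A call has exactly 5 rows; each row is the pose to reach, as a shift and turn from the pose commanded when the call began, along the tool's axes at that moment; what a row does not reach only later rows make up. A row lasts 1/12 s, in which the tool goes at most 41.7 mm and 7.16 degrees, less where a joint would pass 70% of its speed; a pose out of reach is approached as far as the arm can. A call with a gripper value outside its range is refused whole. The fingers move at their own pace and stop on an object; the grip force is fixed at half the most. Time passes only in rows, so rows that repeat a pose let the fingers close, or fill a call up. It gives the time, the measured TCP pose, the force, the opening and the grip force at its end, in the units of the state.
- sense(): the state, without advancing time (a new reading comes with each control period).
- capture(name): name is "side" or "top"; returns a dict with "pixels" (384x512x3 uint8, blue, green, red), "depth" (384x512 float32, m along the optical axis (not along the pixel's ray), 0 where there is no reading), "fx", "fy", "cx", "cy" (pixels), "R" (3x3) and "t" (3): a world point X has camera coordinates R X + t. Camera axes: x right, y down, z forward; pixel columns grow to the right and rows downward; lengths in m; the calibration is good to about 2 mm. A picture is of the moment at which its call begins.
- finish_job(): hands the job in; it is judged then, once.
Trained networks look in the newest picture that a camera, given by its name, has taken for a name from the list of things; names that differ only in an ending like _2 or _b are one class to them, and where a whole thing is asked for, a point or a joint stands for the part that bears it (a point fixed in the world has none). Each returns a list of dicts, best first, with "conf" (0 to 1); they miss things now and then, are a little off and sometimes report something else, mostly with a low value. They report only what shows in the picture. A call takes as long as a camera call. They do not tell look-alikes from the thing itself.
- spot_in(thing, camera): "point" ([x, y, z] in m, in world coordinates, good to about 4 mm: the middle of the surface that is visible of it).
- tip_of(thing, camera): "point" ([x, y, z] in m, in world coordinates, good to about 4 mm: a listed point, or the origin of a listed thing).
The state is a dict: "time_s": time; "joints": joint angles; "joint_velocities": joint speeds; "effort": joint torques, N m; "tcp_pos": TCP position; "ee_rot": TCP orientation; "wrist_force": force on the tool from outside, world axes, zero at the start; "moment": the same for the moment, N m; "gripper_width": opening from 0.0 (shut) to 1.0 (fully open); "gripper_force": force on a finger pad.
Only numpy, scipy, OpenCV 4.12 (cv2) and the standard library are available. Lean on these libraries where they do the work, as an engineer would, in place of code of your own. Each camera call takes 0.05 s, during which the arm holds its last target. There are 200 camera calls.

TASK

Open the bench dust extractor so that its filter can be changed: press the orange release tab in with a fingertip until the slotted filter cover springs forward over it, then gently push the cover by its black finger bar off its seat and onto the flat work rest, until the whole filter is uncovered. Leave the cover lying flat and roughly straight on the work rest, not hanging over its edges. Do not grasp or lift it, and leave the spool, jar, tray and pliers where they are.

Things in the scene. Friction and masses are not known exactly. Their poses are not given: they have to be found in the camera images.
- extractor: Low white bench dust extractor, fixed: 400 long (x) x 190 wide (y) mm, flat deck 56 mm above the bench. Origin on the bench under the seat's front line, midway across; +x is the way the cover slides off, z up. Behind (x -200 to -130 mm) the fan housing, top at 80 mm. Other entries give places in this frame, heights above the bench.
- filter (a point): Middle of the filter opening, at deck height: 61 mm behind the extractor's origin. White pleated filter in a recess, x -112 to -10, y -52 to 52 mm, under the cover. Seat: x -122 to 0. Along each side of it a grey guide rail, top at 73.5 mm, whose lip (inner edge at y +-57.5 mm) holds the cover's side edge down; the rails end at x -3.
- work_rest (a point): Middle of the flat work rest, at its top, 56 mm above the bench, 100 mm ahead of the extractor's origin. Smooth and level with the seat, without rails: x 0 to 200, y -95 to 95 mm. The release tab stands in it next to the seat.
- release_tab (a joint): Travel of the orange sprung tab, m: 0 = up, cover locked; 0.008 = fully down. Block at x 1 to 44, y -18 to 18 mm, top at 70 mm; goes straight down under 1 to 3 N to a hard stop. Pressed 6 mm or more it frees the cover, which a hidden spring pushes 9 mm forward over it within half a second; the cover then keeps the tab down about 5 mm, so it need not be held.
- tab_pad (a point): Middle of the tab's ribbed top, where to press: 27 mm ahead of the cover's front edge, 70 mm above the bench when up. Pressing here leaves the cover room to spring forward.
- filter_cover: Loose grey slotted cover, 120 long (x) x 130 wide (y) x 13 mm high plus finger bar, 0.22 to 0.35 kg. Origin at the middle of its underside, 56 mm above the bench; x forward (as the extractor's x), z up. It rests on two side skirts 9 mm high; its flat top lies 69 mm above the bench. Seated: origin at x -60 mm in the extractor's frame.
- cover_bar (a point): Middle of the top of the black finger bar across the cover, 15 mm behind the cover's origin: 70 wide (y) x 8 thick (x) mm, standing 12 mm above the cover's flat top; its top 81 mm above the bench. Push forward (+x) against its rear face, 4 mm behind this point; behind that lie 41 mm of flat cover, then the fan housing. Sliding takes under 3 N.
- cover_rear (a point): Middle of the cover's rear lower edge, 60 mm behind its origin. The cover is off its seat and fully on the work rest when this point has x of 0 to 80 mm in the extractor's frame.
- wire_spool: Bystander: white spool of brass wire, 56 mm across, 34 mm high, standing on the bench beside the extractor; origin at the centre of its underside.
- bead_jar: Bystander: small amber glass jar with a white cap, 44 mm across, 55 mm high; origin at the centre of its underside.
- findings_tray: Bystander: clear open tray of beads, 90 x 70 x 22 mm; origin at the centre of its underside.
- pliers: Bystander: red-handled flat-nose pliers lying flat, 160 x 50 x 11 mm; origin on the bench near the middle, jaws to +x.
Mind the look-alikes: they are no part of the job. There is more than one size of the filter_cover; the job needs the middle-sized.

How it is judged:
By the outcome, as a careful person would: the job done as asked, in the order asked, and still so for the second after the job is handed in, with the robot touching nothing.
It also fails if it takes over 40 s, if anything falls off the work surface, if the arm or the gripper's body presses on something with over 40 N, if the wrist force passes 120 N, or if a joint passes its speed limit or range.

## Working session

There is one attempt and no reset: what is moved stays moved. The work goes in short steps, Python scripts to look and compute and a tool call to move; the robot and the scene stay as the last step left them, time stands still between calls to the robot, and variables do not carry over. Pictures are saved under pics/ and viewed, at most 10 in all, crops included, and the job is handed in when it is done.

Besides the shell and the picture viewer there is one more tool, called after ">>>" by a JSON object that holds its "fn" and its "kwargs", one argument or row to a line. servo_tool: Moves the arm, as the interface text tells. Its arguments: {"type":"object","properties":{"slide":{"type":"array"},"spin":{"type":"array"},"grip":{"type":"array"}},"required":["slide","spin","grip"]}

```bash
mkdir -p pics
cat > h.py <<'E'
import numpy as np, cv2
from station import *
def px(c,p):
    q=c["R"]@np.array(p)+c["t"]; return (c["fx"]*q[0]/q[2]+c["cx"], c["fy"]*q[1]/q[2]+c["cy"])
def cloud(c):
    v,u=np.mgrid[:384,:512]; z=c["depth"]
    P=np.stack([(u-c["cx"])/c["fx"]*z,(v-c["cy"])/c["fy"]*z,z],-1)
    return (P-np.array(c["t"]))@np.array(c["R"])
E
python3 - <<'E'
from h import *
s=sense(); print(s["time_s"],s["tcp_pos"],np.round(s["ee_rot"],3).tolist(),finger_overhang)
ims=[]
for n in("top","side"):
    c=capture(n); cv2.imwrite(f"pics/{n}1.png",c["pixels"])
    for t in("extractor","filter","work_rest","release_tab","tab_pad","filter_cover","cover_bar","cover_rear"):
        for d in tip_of(t,n)[:3]: print(n,t,np.round(d["point"],3),round(d["conf"],2),np.round(px(c,d["point"])))
E
```

```text
0.0 [0.16522724 0.60218896 0.24646903] [[0.964, -0.265, -0.0], [-0.265, -0.964, -0.002], [0.0, 0.002, -1.0]] 0.025
top extractor [ 0.59  -0.02  -0.001] 0.88 [288. 159.]
top filter [0.625 0.027 0.055] 0.94 [271. 142.]
top work_rest [ 0.525 -0.096  0.056] 0.61 [320. 178.]
top work_rest [ 0.658 -0.173 -0.001] 0.32 [343. 134.]Traceback (most recent call last):
  File "<stdin>", line 7, in <module>
ValueError: it knows: bead_jar, cover_bar, cover_rear, extractor, filter, filter_cover, findings_tray, pliers, tab_pad, wire_spool, work_rest
```

View pics/top1.png

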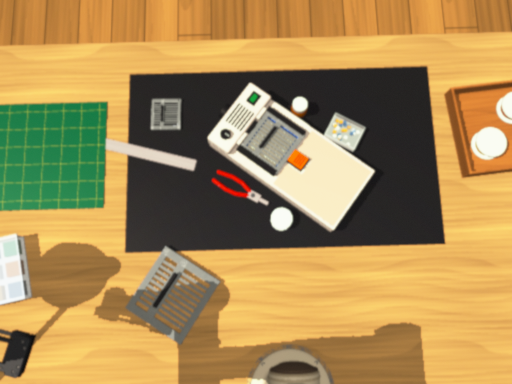

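The top view shows the extractor at about (290,155), with the cover (270,140) seated and the orange tab at (298,158). The other two covers, small at (166,114) and large at (174,293), are look-alikes. I'll refine the frame next.

Run:
```python
from h import *
for n in("top","side"):
    c=capture(n); cv2.imwrite(f"pics/{n}2.png",c["pixels"]); np.savez(f"{n}.npz",**c)
    for t in("extractor","filter","work_rest","tab_pad","filter_cover","cover_bar","cover_rear","bead_jar","findings_tray"):
        for d in tip_of(t,n)[:3]: print(n,t,np.round(d["point"],3),round(d["conf"],2),np.round(px(c,d["point"])))
    P=cloud(c); I=c["pixels"].astype(int)
    near=np.hypot(P[...,0]-.59,P[...,1]+.02)<.27
    m=near&(P[...,2]>.045)&(P[...,2]<.1)&(c["depth"]>0)
    k,l,st,ce=cv2.connectedComponentsWithStats(m.astype(np.uint8))
    i=1+np.argmax(st[1:,4]); Q=P[l==i]
    print(n,"rect",cv2.minAreaRect(Q[:,:2].astype(np.float32)*1000), cv2.boxPoints(cv2.minAreaRect(Q[:,:2].astype(np.float32)*1000)).round().tolist())
    o=near&(I[...,2]>200)&(I[...,1]<160)&(I[...,1]>70)&(I[...,0]<80)&(P[...,2]>.055)
    print("orange",o.sum(),P[o].mean(0).round(4), P[o][:,2].max())
    d=near&(l==i)&(I.max(-1)<60)&(P[...,2]>.07)
    print("dark",d.sum(),P[d].mean(0).round(4), cv2.minAreaRect(P[d][:,:2].astype(np.float32)*1000) if d.sum()>5 else 0)
```

```text
top extractor [ 0.589 -0.02  -0.001] 0.72 [288. 160.]
top filter [0.627 0.026 0.054] 0.74 [272. 141.]
top work_rest [ 0.525 -0.098  0.058] 0.57 [321. 178.]
top work_rest [ 0.726 -0.049  0.   ] 0.29 [297. 111.]
top tab_pad [ 0.567 -0.039  0.072] 0.55 [298. 161.]
top filter_cover [ 0.728  0.316 -0.002] 0.98 [166. 115.]
top filter_cover [0.627 0.025 0.056] 0.76 [272. 141.]
top filter_cover [ 0.237  0.29  -0.003] 0.61 [174. 296.]
top cover_bar [0.632 0.043 0.076] 0.93 [265. 137.]
top cover_bar [0.626 0.023 0.058] 0.72 [273. 141.]
top cover_bar [0.724 0.322 0.016] 0.69 [162. 114.]
top cover_rear [0.284 0.362 0.003] 0.96 [146. 278.]
top cover_rear [ 0.727  0.353 -0.002] 0.91 [152. 115.]
top cover_rear [0.658 0.076 0.057] 0.63 [252. 130.]
top findings_tray [ 0.656 -0.176 -0.   ] 0.91 [344. 135.]
top findings_tray [ 0.569 -0.04   0.072] 0.66 [298. 160.]
top rect ((595.4620361328125, -11.94415283203125), (422.2169189453125, 192.22561645507812), 52.308719635009766) [[390.0, -120.0], [542.0, -238.0], [801.0, 96.0], [648.0, 214.0]]
orange 227 [ 0.5728 -0.0382  0.0706] 0.07795769416036757
dark 44
[... 487 characters left out ...]
.58 [302. 185.]
side cover_bar [0.726 0.325 0.022] 0.95 [276. 122.]
side cover_bar [0.256 0.306 0.032] 0.75 [136. 177.]
side cover_rear [0.662 0.076 0.057] 0.87 [304. 169.]
side cover_rear [0.73  0.358 0.002] 0.75 [272. 122.]
side cover_rear [ 0.294  0.36  -0.005] 0.56 [145. 170.]
side bead_jar [ 0.569 -0.042  0.069] 0.16 [300. 207.]
side rect ((584.9609985351562, -25.1610107421875), (403.63116455078125, 190.1463623046875), 52.28659439086914) [[386.0, -127.0], [537.0, -243.0], [784.0, 76.0], [633.0, 193.0]]<stdin>:13: RuntimeWarning: Mean of empty slice.
  ret = um.true_divide(
Traceback (most recent call last):
ValueError: zero-size array to reduction operation maximum which has no identity
```

View pics/side2.png

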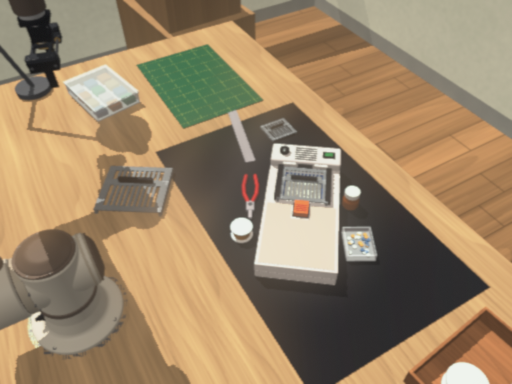

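The side view agrees: extractor at (300,215), cover (303,185), tab (301,206). The estimates put the origin near (0.5865, -0.0215), with ext +x at a yaw of -127.7°. I'll start moving.

Add to h.py:
```python
O=np.array([.5865,-.0215]); A=np.radians(-127.7)
EX=np.array([np.cos(A),np.sin(A)]); EY=np.array([-EX[1],EX[0]])
def ext(p): d=np.array(p[:2])-O; return np.array([d@EX,d@EY,p[2]])
def world(x,y,z): w=O+x*EX+y*EY; return np.array([w[0],w[1],z])
def go(x,y,ztip):
    "shift in tool axes (TCP) and spin to have the tips at ext x,y,height"
    s=sense(); R=np.array(s["ee_rot"]); d=world(x,y,ztip+.025)-s["tcp_pos"]
    yaw=np.degrees(np.arctan2(R[1,0],R[0,0])); sp=-((np.degrees(A)-yaw+180)%360-180)
    print("t",s["time_s"],"tip ext",(ext(s["tcp_pos"])-[0,0,.025]).round(4),"slide",(R.T@d).round(4),"spin",round(sp,2),"rz",R[:,2].round(3),"F",np.round(s["wrist_force"],1),"w",round(s["gripper_width"],3))
```

```text
(no output)
```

>>> {"fn": "servo_tool", "kwargs": {
  "slide": [
    [0.029, 0.027, 0],
    [0.058, 0.054, 0],
    [0.087, 0.081, 0],
    [0.116, 0.108, 0],
    [0.145, 0.135, 0]
  ],
  "spin": [7, 14, 21, 28, 35],
  "grip": [1, 1, 1, 1, 1]
}}

```text
time_s: 1.62
tcp_pos: [0.27, 0.4325, 0.2477]
ee_rot: [[0.634, -0.773, 0.0], [-0.773, -0.634, 0.0], [-0.0, -0.0, -1.0]]
wrist_force: [1.6, -0.6, 0.2]
gripper_width: 0.702
gripper_force: 0.0
```

```bash
python3 -c "
from h import *
go(.027,0,.12)"
```

```text
t 1.6167 tip ext [-0.1657 -0.528   0.2227] slide [0.5578 0.0695 0.1026] spin 77.05 rz [ 0.  0. -1.] F [ 1.6 -0.6  0.2] w 0.702
```

>>> {"fn": "servo_tool", "kwargs": {
  "slide": [
    [0.04, 0.005, 0],
    [0.08, 0.01, 0],
    [0.12, 0.015, 0],
    [0.16, 0.02, 0],
    [0.2, 0.025, 0]
  ],
  "spin": [7, 14, 21, 28, 35],
  "grip": [1, 1, 1, 1, 1]
}}

```text
time_s: 2.03
tcp_pos: [0.3785, 0.2625, 0.248]
ee_rot: [[0.076, -0.997, 0.001], [-0.997, -0.076, 0.001], [-0.001, -0.001, -1.0]]
wrist_force: [1.4, 1.0, -0.2]
gripper_width: 0.325
gripper_force: 0.0
```

```bash
python3 -c "
from h import *
go(.027,0,.12)"
```

```text
t 2.0333 tip ext [-0.0975 -0.3383  0.223 ] slide [ 0.3191 -0.1677  0.1029] spin 42.05 rz [ 0.001  0.001 -1.   ] F [ 1.4  1.  -0.2] w 0.325
```

>>> {"fn": "servo_tool", "kwargs": {
  "slide": [
    [0.035, -0.019, 0],
    [0.07, -0.037, 0],
    [0.105, -0.055, 0],
    [0.14, -0.074, 0],
    [0.175, -0.092, 0]
  ],
  "spin": [7, 14, 21, 28, 35],
  "grip": [1, 1, 1, 1, 1]
}}

```text
time_s: 2.45
tcp_pos: [0.4846, 0.0954, 0.248]
ee_rot: [[-0.51, -0.86, 0.001], [-0.86, 0.51, 0.0], [-0.001, -0.001, -1.0]]
wrist_force: [0.6, 0.7, 0.0]
gripper_width: 0.018
gripper_force: 0.0
```

```bash
python3 -c "
from h import *
go(.027,0,.12)"
```

```text
t 2.45 tip ext [-0.0302 -0.1522  0.223 ] slide [ 0.0755 -0.144   0.103 ] spin 7.02 rz [ 0.001  0.    -1.   ] F [0.6 0.7 0. ] w 0.018
```

>>> {"fn": "servo_tool", "kwargs": {
  "slide": [
    [0.018, -0.036, 0.02],
    [0.037, -0.072, 0.04],
    [0.056, -0.108, 0.06],
    [0.0755, -0.144, 0.08],
    [0.0755, -0.144, 0.1]
  ],
  "spin": [3, 6, 7, 7, 7],
  "grip": [1, 1, 1, 1, 1]
}}

```text
time_s: 2.87
tcp_pos: [0.5731, -0.0441, 0.1481]
ee_rot: [[-0.609, -0.793, 0.005], [-0.793, 0.609, -0.001], [-0.003, -0.004, -1.0]]
wrist_force: [-0.2, 0.2, 0.8]
gripper_width: 0.004
gripper_force: 0.0
```

>>> {"fn": "servo_tool", "kwargs": {
  "slide": [
    [0, 0, 0],
    [0, 0, 0],
    [0, 0, 0],
    [0, 0, 0],
    [0, 0, 0]
  ],
  "spin": [0, 0, 0, 0, 0],
  "grip": [1, 1, 1, 1, 1]
}}

```text
time_s: 3.28
tcp_pos: [0.5704, -0.0395, 0.1493]
ee_rot: [[-0.605, -0.796, 0.003], [-0.796, 0.605, 0.001], [-0.002, -0.002, -1.0]]
wrist_force: [1.5, 0.2, -0.1]
gripper_width: 0.005
gripper_force: 0.0
```

Run:
```python
from h import *
go(.027,0,.08)
a=capture("top"); b=capture("side")
def mark(c):
    I=c["pixels"].copy(); I=cv2.resize(I,None,fx=3,fy=3,interpolation=cv2.INTER_CUBIC)
    f=lambda *e:tuple(int(3*v+1) for v in px(c,world(*e)))
    for q,z in (([(-.2,-.095),(.2,-.095),(.2,.095),(-.2,.095)],.056),([(.001,-.018),(.044,-.018),(.044,.018),(.001,.018)],.07),([(-.079,-.035),(-.071,-.035),(-.071,.035),(-.079,.035)],.081)):
        cv2.polylines(I,[np.array([f(x,y,z) for x,y in q])],True,(255,0,255),1)
    u,v=f(0,0,.06); return I[max(v-250,0):v+300,max(u-200,0):u+200]
A,B=mark(a),mark(b); h=min(len(A),len(B))
cv2.imwrite("pics/m3.png",np.hstack([A[:h],B[:h]]))
```

```text
t 3.2833 tip ext [ 0.0241 -0.0017  0.1243] slide [ 0.003  -0.0016  0.0443] spin 0.46 rz [ 0.003  0.001 -1.   ] F [ 1.5  0.2 -0.1] w 0.005
```

View pics/m3.png

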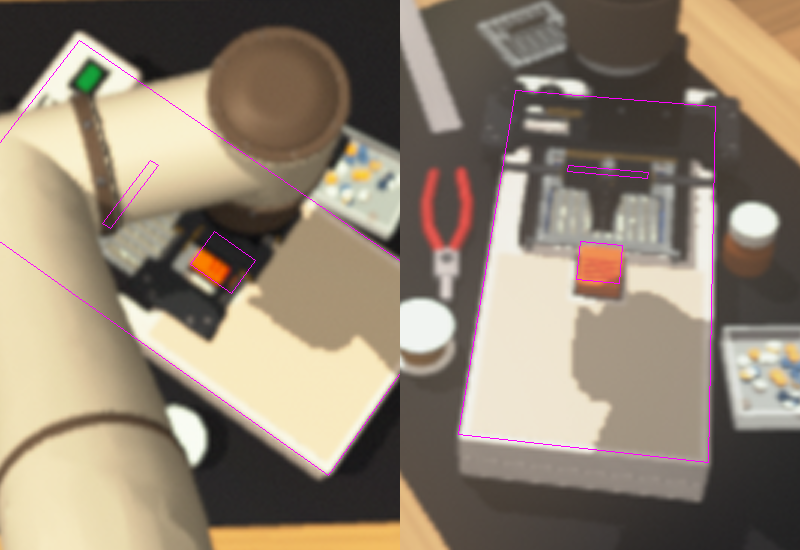

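In both views the fitted outlines sit on the extractor and the tab: left panel (223,262), right panel (600,262). So the frame is good to about 2 mm, and I can descend over the tab.

>>> {"fn": "servo_tool", "kwargs": {
  "slide": [
    [0.003, -0.002, 0.015],
    [0.003, -0.002, 0.03],
    [0.003, -0.002, 0.045],
    [0.003, -0.002, 0.045],
    [0.003, -0.002, 0.045]
  ],
  "spin": [0.5, 0.5, 0.5, 0.5, 0.5],
  "grip": [1, 1, 1, 1, 1]
}}

```text
time_s: 3.8
tcp_pos: [0.5694, -0.044, 0.1027]
ee_rot: [[-0.613, -0.79, -0.001], [-0.79, 0.613, -0.0], [0.001, 0.0, -1.0]]
wrist_force: [-0.1, 0.8, 0.4]
gripper_width: 0.006
gripper_force: 0.0
```

```bash
python3 -c "
from h import *
go(.027,0,.062)"
```

```text
t 3.8 tip ext [0.0282 0.0002 0.0777] slide [-0.0012  0.0002  0.0157] spin -0.1 rz [-0.001 -0.    -1.   ] F [-0.1  0.8  0.4] w 0.006
```

>>> {"fn": "servo_tool", "kwargs": {
  "slide": [
    [0, 0, 0.003],
    [0, 0, 0.006],
    [0, 0, 0.009],
    [0, 0, 0.012],
    [0, 0, 0.014]
  ],
  "spin": [0, 0, 0, 0, 0],
  "grip": [1, 1, 1, 1, 1]
}}

```text
time_s: 4.22
tcp_pos: [0.5702, -0.044, 0.0889]
ee_rot: [[-0.613, -0.79, 0.002], [-0.79, 0.613, 0.0], [-0.001, -0.001, -1.0]]
wrist_force: [1.5, 0.4, 0.5]
gripper_width: 0.001
gripper_force: 0.5
```

```bash
python3 -c "
from h import *
go(.027,0,.062)"
```

```text
t 4.2167 tip ext [0.0278 0.0009 0.0639] slide [-0.0008  0.0009  0.0019] spin -0.13 rz [ 0.002  0.    -1.   ] F [1.5 0.4 0.5] w 0.001
```

>>> {"fn": "servo_tool", "kwargs": {
  "slide": [
    [0, 0, 0.001],
    [0, 0, 0.002],
    [0, 0, 0.002],
    [0, 0, 0.002],
    [0, 0, 0.002]
  ],
  "spin": [0, 0, 0, 0, 0],
  "grip": [1, 1, 1, 1, 1]
}}

```text
time_s: 4.63
tcp_pos: [0.5701, -0.0442, 0.0872]
ee_rot: [[-0.613, -0.79, 0.001], [-0.79, 0.613, -0.0], [-0.001, -0.001, -1.0]]
wrist_force: [-0.1, 0.6, 4.6]
gripper_width: 0.009
gripper_force: 2.6
```

Run:
```python
from h import *
go(.027,0,.062)
b=capture("side"); u,v=map(int,px(b,world(-.02,0,.06)))
cv2.imwrite("pics/s4.png",cv2.resize(b["pixels"][v-60:v+60,u-80:u+80],None,fx=5,fy=5,interpolation=cv2.INTER_CUBIC))
```

```text
t 4.6333 tip ext [0.028  0.0009 0.0622] slide [-0.001   0.0009  0.0002] spin -0.13 rz [ 0.001 -0.    -1.   ] F [-0.1  0.6  4.6] w 0.009
```

View pics/s4.png

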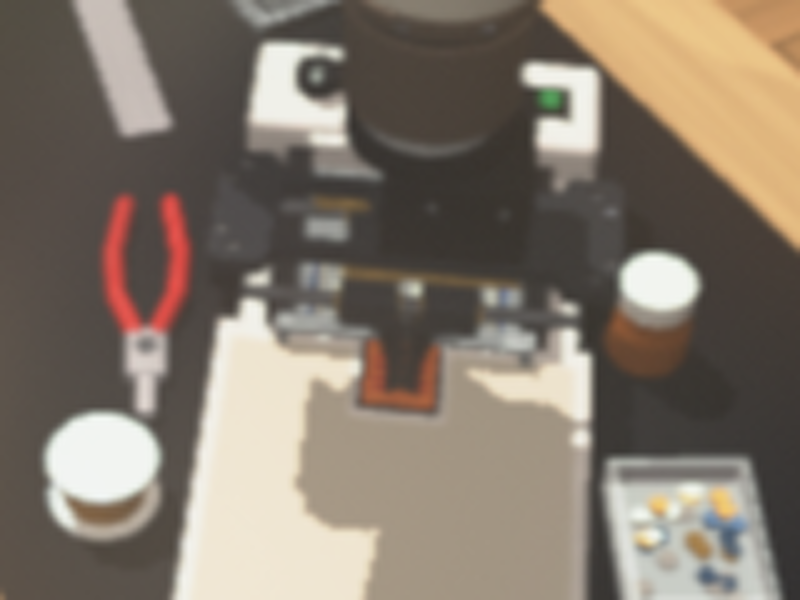

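The fingertip is pushing on the tab at (400,385), at its stop with 4.6 N on the wrist, and the cover's front edge is at row ~345. I'll hold a moment, then lift and check that the cover has sprung forward.

>>> {"fn": "servo_tool", "kwargs": {
  "slide": [
    [0, 0, 0],
    [0, 0, 0],
    [0, 0, -0.02],
    [0, 0, -0.05],
    [0, 0, -0.06]
  ],
  "spin": [0, 0, 0, 0, 0],
  "grip": [1, 1, 1, 1, 1]
}}

```text
time_s: 5.1
tcp_pos: [0.571, -0.0444, 0.1494]
ee_rot: [[-0.613, -0.79, 0.004], [-0.79, 0.613, -0.0], [-0.002, -0.003, -1.0]]
wrist_force: [0.7, 0.2, 0.7]
gripper_width: 0.009
gripper_force: 0.0
```

>>> {"fn": "servo_tool", "kwargs": {
  "slide": [
    [0, 0, 0],
    [0, 0, 0],
    [0, 0, 0],
    [0, 0, 0],
    [0, 0, 0]
  ],
  "spin": [0, 0, 0, 0, 0],
  "grip": [0.6, 0.6, 0.6, 0.6, 0.6]
}}

```text
time_s: 5.52
tcp_pos: [0.5689, -0.0444, 0.1451]
ee_rot: [[-0.614, -0.79, -0.003], [-0.79, 0.614, -0.0], [0.002, 0.002, -1.0]]
wrist_force: [0.1, -1.4, 1.2]
gripper_width: 0.299
gripper_force: 0.0
```

Run:
```python
from h import *
go(-.092,0,.12)
b=capture("side"); u,v=map(int,px(b,world(-.02,0,.06)))
I=cv2.resize(b["pixels"][v-60:v+60,u-80:u+80],None,fx=5,fy=5,interpolation=cv2.INTER_CUBIC)
for x in(0,.009):
    q=[[int(5*(px(b,world(x,y,.069))[0]-u+80)),int(5*(px(b,world(x,y,.069))[1]-v+60))] for y in(-.065,.065)]
    cv2.line(I,q[0],q[1],(255,0,255),1)
cv2.imwrite("pics/s5.png",I)
for d in tip_of("cover_bar","side")+tip_of("filter_cover","side"): print(d["conf"],ext(d["point"]).round(4))
```

```text
t 5.5167 tip ext [0.0289 0.     0.1201] slide [-1.209e-01  4.000e-04 -1.000e-04] spin -0.16 rz [-0.003 -0.    -1.   ] F [ 0.1 -1.4  1.2] w 0.299
0.91 [-0.362  -0.0982  0.0203]
0.87 [-0.0688 -0.0019  0.0787]
0.6 [-0.0542 -0.4651  0.0379]
0.9 [-3.370e-02 -4.625e-01  4.000e-04]
0.77 [-0.3554 -0.0953  0.0025]
0.59 [-0.0549  0.0015  0.0538]
```

View pics/s5.png

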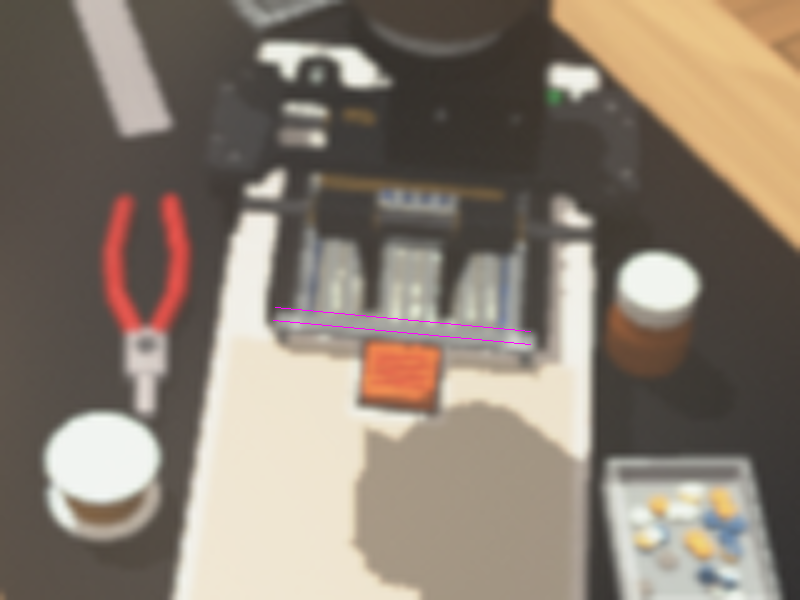

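The cover has sprung: its front edge at rows ~325-350 is on the 9 mm line, the tab at (400,372) stays low, and the bar measures x ≈ -67. Next I'll go behind the bar with the fingers about 35 mm apart.

>>> {"fn": "servo_tool", "kwargs": {
  "slide": [
    [-0.03, 0, 0],
    [-0.06, 0, 0],
    [-0.09, 0, 0],
    [-0.117, 0, 0],
    [-0.117, 0, 0]
  ],
  "spin": [0, 0, 0, 0, 0],
  "grip": [0.6, 0.6, 0.6, 0.6, 0.6]
}}

```text
time_s: 6.08
tcp_pos: [0.6443, 0.0516, 0.1459]
ee_rot: [[-0.611, -0.792, 0.002], [-0.792, 0.611, 0.0], [-0.002, -0.002, -1.0]]
wrist_force: [0.8, 0.4, 0.5]
gripper_width: 0.396
gripper_force: 0.0
```

>>> {"fn": "servo_tool", "kwargs": {
  "slide": [
    [0, 0, 0.01],
    [0, 0, 0.02],
    [0, 0, 0.03],
    [0, 0, 0.03],
    [0, 0, 0.03]
  ],
  "spin": [0, 0, 0, 0, 0],
  "grip": [0.6, 0.6, 0.6, 0.6, 0.6]
}}

```text
time_s: 6.5
tcp_pos: [0.6403, 0.0471, 0.1152]
ee_rot: [[-0.614, -0.789, -0.003], [-0.789, 0.614, -0.001], [0.002, 0.002, -1.0]]
wrist_force: [0.4, -0.3, 0.0]
gripper_width: 0.4
gripper_force: 0.0
```

Run:
```python
from h import *
go(-.088,0,.0735)
b=capture("side"); u,v=map(int,px(b,world(-.07,0,.08)))
I=cv2.resize(b["pixels"][v-45:v+45,u-60:u+60],None,fx=6,fy=6,interpolation=cv2.INTER_CUBIC)
cv2.imwrite("pics/s6.png",I)
```

```text
t 6.5 tip ext [-0.0872  0.0006  0.0902] slide [-0.0008  0.0006  0.0167] spin -0.2 rz [-0.003 -0.001 -1.   ] F [ 0.4 -0.3  0. ] w 0.4
```

View pics/s6.png

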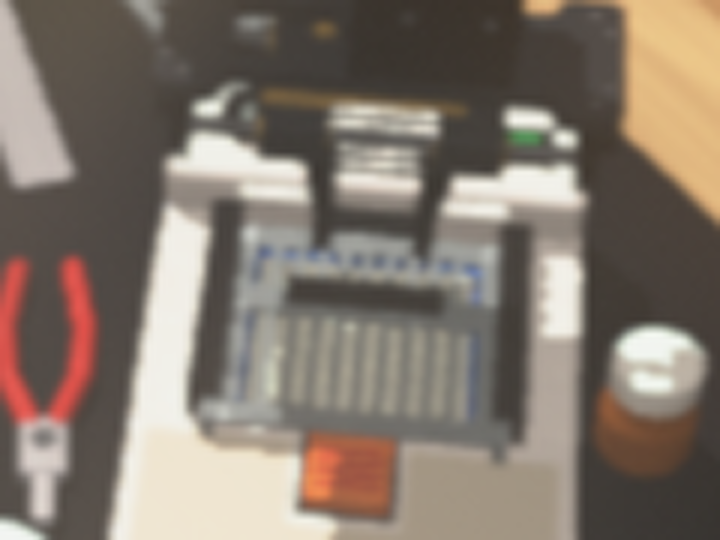

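The bar at (365,295) spans columns 290-445. Both fingertips, at (325,245) and (425,245), are behind it and within its width. I'll go down the rest of the way and begin the push.

>>> {"fn": "servo_tool", "kwargs": {
  "slide": [
    [0, 0, 0.006],
    [0, 0, 0.012],
    [0, 0, 0.0165],
    [0, 0, 0.0165],
    [0, 0, 0.0165]
  ],
  "spin": [0, 0, 0, 0, 0],
  "grip": [0.6, 0.6, 0.6, 0.6, 0.6]
}}

```text
time_s: 6.97
tcp_pos: [0.6412, 0.0481, 0.0996]
ee_rot: [[-0.613, -0.79, -0.001], [-0.79, 0.613, -0.0], [0.001, 0.0, -1.0]]
wrist_force: [-0.4, 0.0, -0.0]
gripper_width: 0.4
gripper_force: 0.0
```

>>> {"fn": "servo_tool", "kwargs": {
  "slide": [
    [0.003, 0, 0],
    [0.006, 0, 0],
    [0.009, 0, 0],
    [0.012, 0, 0],
    [0.016, 0, 0]
  ],
  "spin": [0, 0, 0, 0, 0],
  "grip": [0.6, 0.6, 0.6, 0.6, 0.6]
}}

```text
time_s: 7.38
tcp_pos: [0.6319, 0.0356, 0.1004]
ee_rot: [[-0.613, -0.79, 0.001], [-0.79, 0.613, 0.0], [-0.001, -0.001, -1.0]]
wrist_force: [0.5, 1.6, -0.1]
gripper_width: 0.401
gripper_force: 0.7
```

```bash
python3 -c "
from h import *
go(.0915,0,.0735)"
```

```text
t 7.3833 tip ext [-0.0729  0.001   0.0754] slide [0.1644 0.0006 0.0017] spin -0.13 rz [ 0.001  0.    -1.   ] F [ 0.5  1.6 -0.1] w 0.401
```

>>> {"fn": "servo_tool", "kwargs": {
  "slide": [
    [0.006, 0, 0.001],
    [0.012, 0, 0.001],
    [0.018, 0, 0.001],
    [0.024, 0, 0.001],
    [0.03, 0, 0.001]
  ],
  "spin": [0, 0, 0, 0, 0],
  "grip": [0.6, 0.6, 0.6, 0.6, 0.6]
}}

```text
time_s: 7.8
tcp_pos: [0.6133, 0.0115, 0.0995]
ee_rot: [[-0.613, -0.79, 0.001], [-0.79, 0.613, 0.0], [-0.001, -0.001, -1.0]]
wrist_force: [1.5, 1.6, 1.8]
gripper_width: 0.401
gripper_force: 1.3
```

>>> {"fn": "servo_tool", "kwargs": {
  "slide": [
    [0.006, 0, 0],
    [0.012, 0, 0],
    [0.018, 0, 0],
    [0.024, 0, 0],
    [0.03, 0, 0]
  ],
  "spin": [0, 0, 0, 0, 0],
  "grip": [0.6, 0.6, 0.6, 0.6, 0.6]
}}

```text
time_s: 8.22
tcp_pos: [0.5944, -0.0123, 0.0991]
ee_rot: [[-0.614, -0.79, 0.0], [-0.79, 0.614, 0.0], [-0.0, -0.0, -1.0]]
wrist_force: [1.5, 2.4, 0.9]
gripper_width: 0.397
gripper_force: 1.3
```

>>> {"fn": "servo_tool", "kwargs": {
  "slide": [
    [0.006, 0, 0],
    [0.012, 0, 0],
    [0.018, 0, 0],
    [0.024, 0, 0],
    [0.03, 0, 0]
  ],
  "spin": [0, 0, 0, 0, 0],
  "grip": [0.6, 0.6, 0.6, 0.6, 0.6]
}}

```text
time_s: 8.63
tcp_pos: [0.576, -0.036, 0.099]
ee_rot: [[-0.614, -0.79, -0.0], [-0.79, 0.614, -0.0], [0.0, 0.0, -1.0]]
wrist_force: [2.0, 2.5, 2.4]
gripper_width: 0.403
gripper_force: 1.3
```

Run:
```python
from h import *
go(.0915,0,.0735)
b=capture("side"); u,v=map(int,px(b,world(0,0,.08)))
I=cv2.resize(b["pixels"][v-50:v+70,u-70:u+70],None,fx=5,fy=5,interpolation=cv2.INTER_CUBIC)
cv2.imwrite("pics/s7.png",I)
for d in tip_of("cover_bar","side")+tip_of("filter_cover","side"): print(d["conf"],ext(d["point"]).round(4))
```

```text
t 8.6333 tip ext [0.0179 0.0006 0.074 ] slide [0.0736 0.0004 0.0005] spin -0.15 rz [-0. -0. -1.] F [2.  2.5 2.4] w 0.403
0.85 [ 0.0294 -0.0023  0.0781]
0.65 [-0.361  -0.0992  0.0217]
0.61 [-0.0569 -0.4624  0.0345]
0.92 [-0.3577 -0.0964  0.0007]
0.75 [-0.035  -0.4656  0.0016]
0.62 [ 0.0469 -0.0033  0.0556]
```

View pics/s7.png

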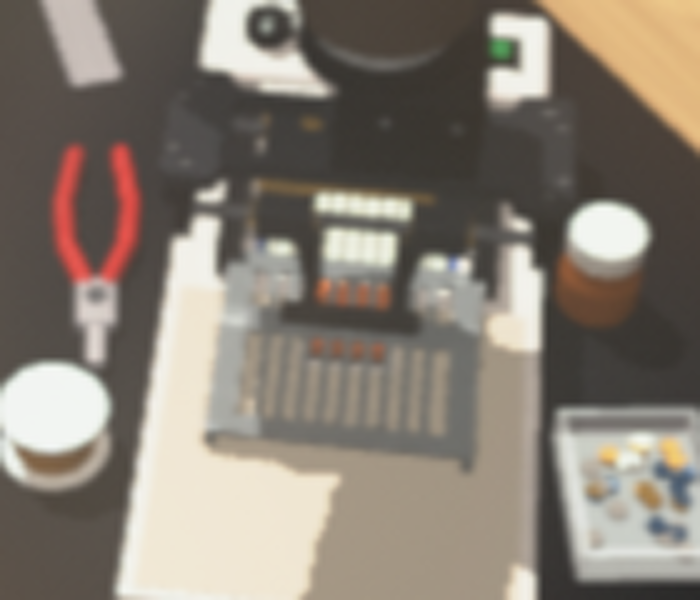

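The cover is sliding straight, with its bar at (350,315) and front at (340,450). It needs 72 mm more.

>>> {"fn": "servo_tool", "kwargs": {
  "slide": [
    [0.006, 0, 0],
    [0.012, 0, 0],
    [0.018, 0, 0],
    [0.024, 0, 0],
    [0.03, 0, 0]
  ],
  "spin": [0, 0, 0, 0, 0],
  "grip": [0.6, 0.6, 0.6, 0.6, 0.6]
}}

```text
time_s: 9.2
tcp_pos: [0.5573, -0.0598, 0.0988]
ee_rot: [[-0.614, -0.79, -0.001], [-0.79, 0.614, -0.0], [0.0, 0.001, -1.0]]
wrist_force: [1.1, 0.7, -0.6]
gripper_width: 0.399
gripper_force: 0.5
```

>>> {"fn": "servo_tool", "kwargs": {
  "slide": [
    [0.006, 0, 0],
    [0.012, 0, 0],
    [0.018, 0, 0],
    [0.024, 0, 0],
    [0.03, 0, 0]
  ],
  "spin": [0, 0, 0, 0, 0],
  "grip": [0.6, 0.6, 0.6, 0.6, 0.6]
}}

```text
time_s: 9.62
tcp_pos: [0.5393, -0.0834, 0.0991]
ee_rot: [[-0.614, -0.79, 0.0], [-0.79, 0.614, 0.0], [-0.0, -0.0, -1.0]]
wrist_force: [0.4, 0.4, -0.8]
gripper_width: 0.404
gripper_force: 0.5
```

>>> {"fn": "servo_tool", "kwargs": {
  "slide": [
    [0.004, 0, 0],
    [0.008, 0, 0],
    [0.01, 0, 0],
    [0.011, 0, 0],
    [0.011, 0, 0]
  ],
  "spin": [0, 0, 0, 0, 0],
  "grip": [0.6, 0.6, 0.6, 0.6, 0.6]
}}

```text
time_s: 10.03
tcp_pos: [0.5327, -0.0918, 0.0991]
ee_rot: [[-0.614, -0.79, -0.0], [-0.79, 0.614, -0.0], [0.0, 0.0, -1.0]]
wrist_force: [-0.2, -0.8, -0.5]
gripper_width: 0.399
gripper_force: 0.0
```

>>> {"fn": "servo_tool", "kwargs": {
  "slide": [
    [-0.005, 0, 0],
    [-0.005, 0, -0.01],
    [-0.005, 0, -0.03],
    [-0.005, 0, -0.06],
    [-0.005, 0, -0.1]
  ],
  "spin": [0, 0, 0, 0, 0],
  "grip": [0.6, 0.6, 0.6, 0.6, 0.6]
}}

```text
time_s: 10.45
tcp_pos: [0.5342, -0.0875, 0.1984]
ee_rot: [[-0.613, -0.79, -0.006], [-0.79, 0.613, -0.0], [0.004, 0.005, -1.0]]
wrist_force: [2.0, -0.3, -1.1]
gripper_width: 0.4
gripper_force: 0.0
```

>>> {"fn": "servo_tool", "kwargs": {
  "slide": [
    [-0.03, 0, -0.02],
    [-0.06, 0, -0.04],
    [-0.09, 0, -0.05],
    [-0.12, 0, -0.05],
    [-0.12, 0, -0.05]
  ],
  "spin": [0, 0, 0, 0, 0],
  "grip": [0.6, 0.6, 0.6, 0.6, 0.6]
}}

```text
time_s: 10.87
tcp_pos: [0.6126, 0.0108, 0.2503]
ee_rot: [[-0.61, -0.792, 0.004], [-0.792, 0.61, 0.001], [-0.003, -0.003, -1.0]]
wrist_force: [-0.0, -0.8, -0.4]
gripper_width: 0.401
gripper_force: 0.0
```

Run:
```python
from h import *
go(.0915,0,.0735)
b=capture("side"); u,v=map(int,px(b,world(.03,0,.08)))
I=cv2.resize(b["pixels"][v-60:v+60,u-80:u+80],None,fx=5,fy=5,interpolation=cv2.INTER_CUBIC)
cv2.imwrite("pics/s8.png",I)
for t in("cover_bar","filter_cover","cover_rear"):
  for d in tip_of(t,"side"): print(t,round(d["conf"],2),ext(d["point"]).round(4))
P=cloud(b); d=P[...,:2]-O; x=d@EX; y=d@EY; z=P[...,2]
m=(z>.062)&(z<.074)&(x>.046)&(x<.2)&(abs(y)<.09)
r=cv2.minAreaRect(np.stack([x[m],y[m]],-1).astype(np.float32)*1000); print(r)
g=(z>.04)&(abs(y)<.06)
for a in range(50,200,15):
    k=m&(abs(x-a/1000)<.006); print(a,k.sum(),np.median(z[k]).round(4) if k.any() else 0)
```

```text
t 10.8667 tip ext [-0.0415  0.0009  0.2253] slide [0.1335 0.0015 0.1514] spin 0.09 rz [ 0.004  0.001 -1.   ] F [-0.  -0.8 -0.4] w 0.401
cover_bar 0.92 [-0.0559 -0.4638  0.0363]
cover_bar 0.88 [0.1005 0.0007 0.0791]
cover_bar 0.6 [-0.3598 -0.0993  0.021 ]
filter_cover 0.97 [-3.420e-02 -4.648e-01  4.000e-04]
filter_cover 0.96 [ 0.1166 -0.0042  0.0555]
filter_cover 0.68 [-0.3537 -0.0935  0.0037]
cover_rear 0.83 [0.058  0.0002 0.0563]
cover_rear 0.73 [-1.210e-01 -4.671e-01 -1.000e-04]
cover_rear 0.67 [-0.384  -0.1178  0.0035]
((115.15055847167969, 0.7797012329101562), (129.864501953125, 138.30853271484375), 89.89301300048828)
50 23 0.0676
65 145 0.0681
80 130 0.0684
95 94 0.0684
110 203 0.0687
125 129 0.0685
140 133 0.0685
155 132 0.0685
170 176 0.0687
185 116 0.0681
```

View pics/s8.png

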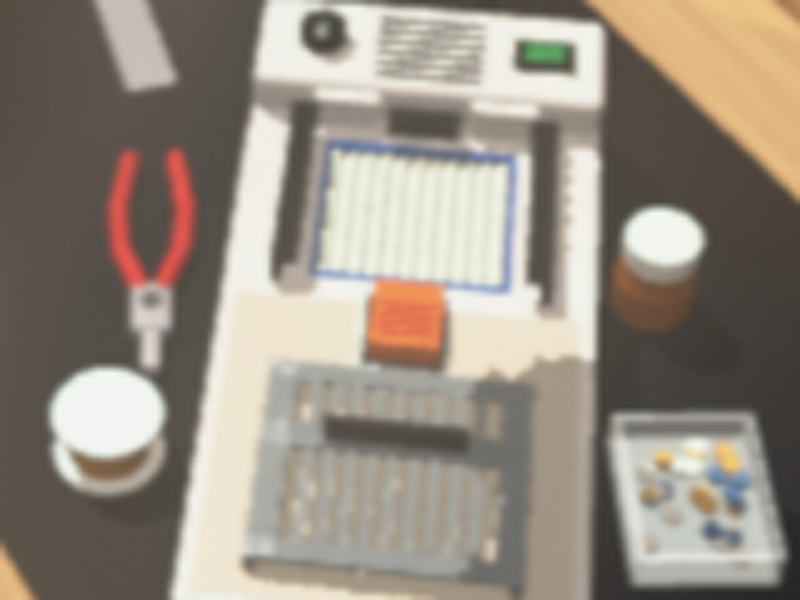

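The filter at (418,215) is fully uncovered and the tab at (405,320) is up again. The cover at (395,470) lies flat and straight on the work rest, with its rear edge at x ≈ 58 mm. The bystanders haven't moved and the arm is clear.

```bash
python3 -c "
from station import *
print(finish_job())"
```

```text
the job is handed in; nothing more can be done
None
```

I handed the job in: I pressed the tab, the cover sprang forward, and I pushed it by its bar until it lay flat and straight on the work rest, with the whole filter uncovered and the spool, jar, tray and pliers left alone.

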